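# Turn the rinsed blending cup over on its drip tray and dock the tray

## Robot

A 6-joint arm with a two-finger parallel gripper is mounted at the origin on the work surface. World frame = base frame: x ahead of the robot, y to its left, z up, the work surface at z = 0. Lengths are in m, angles in rad, forces in N, time in s.
With the tool pointing down it reaches from about 0.4 to 0.825 m from the base axis. Payload 7 kg.
Tool frame: the origin (TCP) lies at the very end of the fingers, on their centre line; the grasp point (between the pads) lies 19 mm behind it; z points along the fingers, y is the direction in which the jaws open and shut (so a half turn about z gives the same grasp; the last joint's range is limited). The gripper opens to 88 mm and grips with 3 to 60 N. Pads are 19 mm wide; open, the fingers measure 130 mm over their backs; the gripper's body (78 mm by 193 mm) begins 47 mm behind the grasp point.
Start: joints at [-0.911, 0.359, 0.012, 0, -1.224, -0.288], TCP at [0.245, -0.629, 0.227] pointing down, gripper open.
Joint ranges: [-3.07, 3.07], [-1.43, 2.12], [-1.02, 1.25], [-3.03, 1.67], [-3.05, -0], [-3.03, 3.03]. Speed limits (rad/s): [2.39, 2.39, 3.01, 3.14, 3.14, 3.14].

## Interface

Orientations are given as [roll, pitch, yaw] about the fixed x, y, z axes, in that order (R = Rz(yaw) Ry(pitch) Rx(roll)).
In Python, from station import arm gives the robot as it stands.
- The arm moves only by the shell command python3 -m inch 'ROWS' [FORCE]. ROWS is text: rows parted by semicolons, each of 7 numbers parted by spaces: the closure, from 0 (fully open) to 1 (shut), then the shift along the tool's x, y, z each as a share of 300 mm, from -1 to 1, then the turn, a rotation vector about the tool's x, y, z each as a share of 60 degrees, from -1 to 1. In form: grip tx ty tz rx ry rz; .... A call has 1 to 12 rows; each row is the pose to reach, as a shift and turn from the pose commanded when the call began, along the tool's axes at that moment; what a row does not reach only later rows make up. A row lasts 1/10 s, in which the tool goes at most 50 mm and 8.59 degrees, less where a joint would pass 70% of its speed; a pose out of reach is approached as far as the arm can. A call with a number of a shift or a turn outside -1 to 1 is refused whole. A call with a gripper value outside its range is refused whole. The fingers move at their own pace and stop on an object; FORCE is the grip in N (left out, the last holds). Time passes only in rows, so rows that repeat a pose let the fingers close. It gives the time, the measured TCP pose, the force and the opening at its end, in the units of the state.
- arm.get_state(): the state, without advancing time (a new reading comes with each control period).
- arm.grab_frame(name): name is "side" or "top" or "wrist"; returns a dict with "img" (400x640x3 uint8, red, green, blue), "range_z" (400x640 float32, m along the optical axis (not along the pixel's ray), 0 where there is no reading), "fx", "fy", "cx", "cy" (pixels), "extrinsics" (4x4, takes a point from world to camera coordinates); the wrist camera has in their place "tool_from_camera" (4x4, takes a point from camera to tool coordinates, whose origin is the TCP and whose axes are the flange's). Camera axes: x right, y up, looking along -z (the intrinsics and any distortion apply to the point x, -y, -z); pixel columns grow to the right and rows downward; lengths in m; the calibration is good to about 2 mm. A picture is of the moment at which its call begins: read the wrist's pose just before it.
- arm.job_done(): hands the job in, once; it reports no verdict.
The state is a dict: "t": time; "q": joint angles; "qd": joint speeds; "joint_efforts": joint torques, N m; "eef_pos": TCP position; "ee_rot": TCP orientation; "force": force on the tool from outside, world axes, zero at the start; "moment": the same for the moment, N m; "width": finger opening in m.
Only numpy, scipy, OpenCV 4.12 (cv2) and the standard library are available. Lean on these libraries where they do the work, as an engineer would, in place of code of your own. Each camera call takes 0.05 s, during which the arm holds its last target.

## Task

The blue ink-blending cup has just been rinsed. Turn it over and stand it mouth-down, flat on the drip tray inside the tray's low rim, and let go of it while the tray is still out of the dock; then slide the tray with the cup on it into the wooden dock until it is fully home against the end stop. Leave the two ink jars and the steel jigger where they stand.

Things in the scene. Friction and masses are not known exactly. Their poses are not given: they have to be found in the camera images.
- cup: square blue plastic cup, white band at its mouth, 60 x 60 mm outside, 90 mm high, walls and floor 4 mm, about 150 g; flat sides, so it lies still on its side. Starts mouth-up on the counter. Origin: centre of the outside of its closed end; z points from closed end to mouth, x and y are square to the flat sides
- cup_rim (a point): centre of the cup's open mouth, 90 mm along cup z from its origin
- tray: aluminium drip tray flat on the counter, 130 (x) by 200 mm (y), plate 6 mm thick, 450 g. Origin: centre of its underside. The -y end enters the dock first; a black upright grip stands near the +y end. A rim 6 mm above the plate encloses the drain floor, 96 (x) by 110 mm (y), where the cup goes; outside it are bare side flanges 12 mm wide for the dock's grooves
- tray_floor (a point): centre of the drain floor inside the rim, on the plate's upper face: at x 0, y -25 mm, z 6 mm in the tray's frame
- tray_grip (a point): point in the tray's black upright grip to take it by: at x 0, y +88 mm, z 36 mm in the tray's frame. The grip is 70 mm wide (tray x), 12 mm thick (tray y), its top 51 mm above the counter
- dock: wooden dock fixed to the counter: two rails 14 mm high along y (-100 to +60 mm) with grooves 10 mm high, 136 mm apart (3 mm play each side; 118 mm between lips), flared lead-ins to y +88 mm, 30 mm high end stop at y -100. Mouth faces +y. No floor or roof: the tray slides on the counter. Origin: on the counter, where the tray's origin lies when home, axes then parallel
- ink_black: black ink jar, bystander, 60 mm across, 70 mm high; origin at the centre of its underside
- ink_red: red ink jar, bystander, 60 mm across, 70 mm high; origin at the centre of its underside
- jigger: steel double-cone measuring jigger, bystander, 52 mm across the foot, 85 mm high; origin at the centre of its underside

How it is judged:
On the way:
1. the cup stands mouth-down, flat inside the tray's rim and released, while the tray is still out of the dock (angle between cup's own z axis and vertical above 3.07 rad and z of cup_rim in the frame of tray_floor between -0.004 and 0.004 m and x of cup_rim in the frame of tray_floor between -0.022 and 0.022 m and y of cup_rim in the frame of tray_floor between -0.029 and 0.029 m and contact force between the fingers and cup below 0.1 N and y of tray in the frame of dock above 0.15 m), for 0.2 s.
At the end, for the whole second after the job is handed in: Tray flat in the dock, origin within 6 mm of the dock's along it, 7 mm across, turned under 0.06 rad; cup mouth-down (within 0.07 rad) on the drain floor inside the rim (mouth within 4 mm of floor height, 22 mm across and 29 mm along from its centre); both at rest (y of tray in the frame of dock between -0.006 and 0.006 m and x of tray in the frame of dock between -0.007 and 0.007 m and z of tray in the frame of dock below 0.004 m and angle between the y axis of tray and the y axis of dock, either way round below 0.06 rad and angle between tray's own z axis and vertical below 0.04 rad and angle between cup's own z axis and vertical above 3.07 rad and z of cup_rim in the frame of tray_floor between -0.004 and 0.004 m and x of cup_rim in the frame of tray_floor between -0.022 and 0.022 m and y of cup_rim in the frame of tray_floor between -0.029 and 0.029 m and linear speed of each of cup, tray below 0.02 m/s); the robot touches nothing.
It fails at once if an ink jar or the jigger is moved more than 30 mm (distance of any of ink_black, ink_red, jigger from where it was at the start of the episode above 0.03 m).
It fails at once if an ink jar or the jigger is tipped over (angle between any of ink_black, ink_red, jigger's own z axis and vertical above 0.5 rad).
It also fails if it takes over 72 s, if anything falls off the work surface, if the arm or the gripper's body presses on something with over 40 N, if the wrist force passes 120 N, or if a joint passes its speed limit or range.

## Working session

There is one attempt and no reset: what is moved stays moved. The work goes in short steps, Python scripts to look and compute and a shell command to move; the robot and the scene stay as the last step left them, time stands still between calls to the robot, and variables do not carry over. Pictures are saved under pics/ and viewed, and the job is handed in when it is done.

```bash
ls; mkdir -p pics; python3 - <<'E'
from station import arm
import cv2,numpy as np
s=arm.get_state();print(s)
for n in ("top","side"):
    f=arm.grab_frame(n);cv2.imwrite(f"pics/{n}0.png",f["img"][:,:,::-1]);np.savez(f"{n}0.npz",**f)
    print(n,f["fx"],f["fy"],f["cx"],f["cy"],f["extrinsics"],[k for k in f])
E
```

```text
pics
{'t': 0.0, 'q': array([-9.10899004e-01,  3.59394513e-01,  1.11108363e-02, -3.48490774e-04,
       -1.22409398e+00, -2.88082215e-01]), 'qd': array([-0.00106881,  0.00031248,  0.00050559, -0.00041154, -0.00151469,
       -0.00109896]), 'joint_efforts': array([-3.02793469e-04, -5.82718313e+01,  2.93053383e+01,  6.99729905e+00,
        6.70801266e-03, -1.37453117e-04]), 'eef_pos': array([ 0.24503515, -0.62845826,  0.22564067]), 'ee_rot': array([ 3.13998341e+00, -1.35213937e-04, -2.76989611e+00]), 'force': array([-0.77528627, -0.57825576,  0.14752183]), 'moment': array([0.00578141, 0.00859804, 0.03553261]), 'width': 0.08775460557514367}
top 483.41492908767935 483.41492908767935 317.8526842793172 203.1533051131018 [[ 0.00355066 -0.9999768  -0.00581234  0.04460044]
 [ 0.98991176  0.00269153  0.14165966 -0.63542666]
 [-0.14164073 -0.00625669  0.98989836 -1.04903308]
 [ 0.          0.          0.          1.        ]] ['img', 'range_z', 'fx', 'fy', 'cx', 'cy', 'extrinsics']
side 456.3428496846355 456.3428496846355 328.0346703779967 204.8871139517974 [[-0.74739036 -0.66434227  0.00755034  0.49362009]
 [ 0.50757488 -0.56361923  0.65169096 -0.36123512]
 [-0.42869033  0.4908999   0.75844702 -0.91015816]
 [ 0.          0.          0.          1.        ]] ['img', 'range_z', 'fx', 'fy', 'cx', 'cy', 'extrinsics']
```

View pics/top0.png

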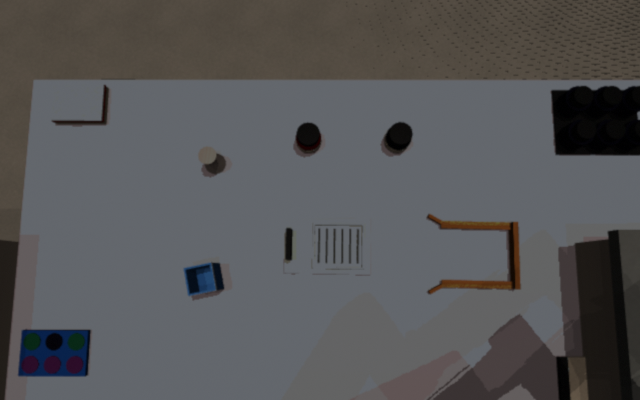

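View pics/side0.png

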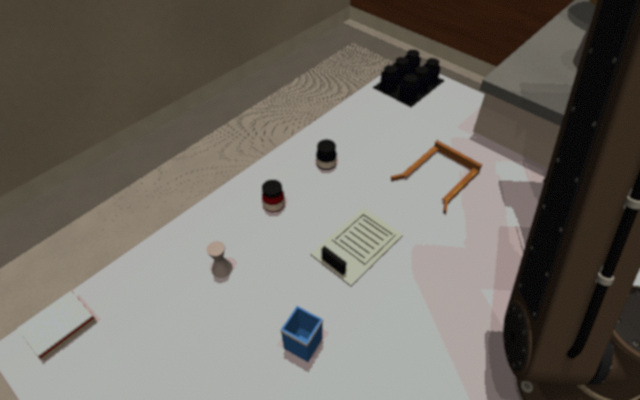

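The top view shows the cup (≈205,280), the tray with its grip at (289,244) and floor at (340,247). The dock is at (430–518, 215–292) with its mouth to the left (+y). The jars are at (308,137) and (399,137), and the jigger is at (210,158). Next I measure.

```bash
cat > h.py <<'E'
import numpy as np,cv2
def load(n): 
    d=np.load(n); return {k:d[k] for k in d}
def cloud(f):
    v,u=np.mgrid[0:400,0:640].astype(float); z=f["range_z"]
    c=np.stack([(u-f["cx"])/f["fx"]*z,-(v-f["cy"])/f["fy"]*z,-z,np.ones_like(z)],-1)
    w=c@np.linalg.inv(f["extrinsics"]).T; w=w[...,:3]; w[z<=0]=np.nan; return w
def ray(f,u,v,h):
    E=np.linalg.inv(f["extrinsics"]);d=E[:3,:3]@np.array([(u-f["cx"])/f["fx"],-(v-f["cy"])/f["fy"],-1.]);o=E[:3,3]
    return o+d*(h-o[2])/d[2]
E
python3 - <<'E'
from h import *
import cv2
for n in("top","side"):
    f=load(n+"0.npz");w=cloud(f);img=f["img"]
    hsv=cv2.cvtColor(img,cv2.COLOR_RGB2HSV)
    print(n,"counter z",np.nanmedian(w[...,2]))
    def region(name,m):
        p=w[m];p=p[~np.isnan(p[:,0])]
        if len(p)<5: print(name,len(p));return
        print(name,len(p),"mean",p.mean(0).round(3),"min",np.percentile(p,2,0).round(3),"max",np.percentile(p,98,0).round(3))
        return p
    xy=(w[...,0]>.2)&(w[...,0]<.95)&(np.abs(w[...,1])<.5)
    # cup top
    R=lambda x0,x1,y0,y1,z0,z1:(w[...,0]>x0)&(w[...,0]<x1)&(w[...,1]>y0)&(w[...,1]<y1)&(w[...,2]>z0)&(w[...,2]<z1)
    p=region("cup rim",R(.3,.6,.2,.42,.075,.11))
    if p is not None: print(cv2.minAreaRect(p[:,:2].astype(np.float32)*1000))
    p=region("grip",R(.4,.65,-.02,.2,.03,.07))
    if p is not None: print(cv2.minAreaRect(p[:,:2].astype(np.float32)*1000))
    p=region("gripTop",R(.4,.65,-.02,.2,.045,.07))
    region("dock endstop",R(.3,.7,-.6,-.35,.022,.05))
    p=region("dockrails",R(.3,.7,-.6,-.2,.009,.022))
    region("jars",R(.6,.9,-.3,.15,.05,.1))
    region("jig",R(.55,.9,.15,.4,.05,.11))
for n,(x0,x1,y0,y1) in {"topz":(170,530,200,310)}.items():
    im=load("top0.npz")["img"][y0:y1,x0:x1]
    im=cv2.convertScaleAbs(im,alpha=1.8)
    cv2.imwrite("pics/z1.png",cv2.resize(im[:,:210],None,fx=3.8,fy=3.8,interpolation=2)[:,:,::-1])
    cv2.imwrite("pics/z2.png",cv2.resize(im[:,200:],None,fx=4.5,fy=4.5,interpolation=2)[:,:,::-1])
E
```

```text
top counter z -0.0009783362746376145
cup rim 326 mean [0.466 0.3   0.088] min [0.432 0.264 0.076] max [0.499 0.332 0.093]
((465.26666259765625, 298.7363586425781), (61.19245910644531, 62.72651290893555), 12.231963157653809)
grip 182 mean [0.542 0.113 0.05 ] min [0.509 0.107 0.034] max [0.576 0.119 0.054]
((543.2963256835938, 113.65567779541016), (12.20050048828125, 68.06500244140625), 88.98584747314453)
gripTop 172 mean [0.541 0.114 0.05 ] min [0.509 0.108 0.047] max [0.576 0.119 0.054]
dock endstop 1222 mean [ 0.457 -0.497  0.033] min [ 0.308 -0.551  0.023] max [ 0.586 -0.394  0.049]
dockrails 1620 mean [ 0.5   -0.365  0.014] min [ 0.326 -0.551  0.009] max [ 0.601 -0.216  0.021]
jars 894 mean [ 0.789 -0.035  0.069] min [ 0.766 -0.161  0.058] max [0.814 0.092 0.074]
jig 264 mean [0.736 0.293 0.084] min [0.719 0.276 0.08 ] max [0.755 0.312 0.088]
side counter z 0.001043122988559242
cup rim 515 mean [0.466 0.298 0.087] min [0.432 0.264 0.076] max [0.498 0.331 0.094]
((466.1981201171875, 297.5047607421875), (62.38819122314453, 62.62368392944336), 11.76728630065918)
grip 262 mean [0.542 0.115 0.047] min [0.509 0.106 0.031] max [0.577 0.119 0.055]
((543.344970703125, 112.27192687988281), (14.294930458068848, 70.4574203491211), 87.76399230957031)
gripTop 172 mean [0.543 0.113 0.052] min [0.509 0.106 0.045] max [0.577 0.119 0.055]
dock endstop 934 mean [ 0.455 -0.506  0.034] min [ 0.318 -0.556  0.022] max [ 0.586 -0.395  0.049]
dockrails 1103 mean [ 0.491 -0.385  0.016] min [ 0.322 -0.555  0.009] max [ 0.604 -0.215  0.022]
jars 638 mean [ 0.787 -0.023  0.068] min [ 0.765 -0.16   0.051] max [0.814 0.094 0.075]
jig 281 mean [0.734 0.293 0.083] min [0.718 0.274 0.055] max [0.754 0.31  0.089]
```

View pics/z1.png

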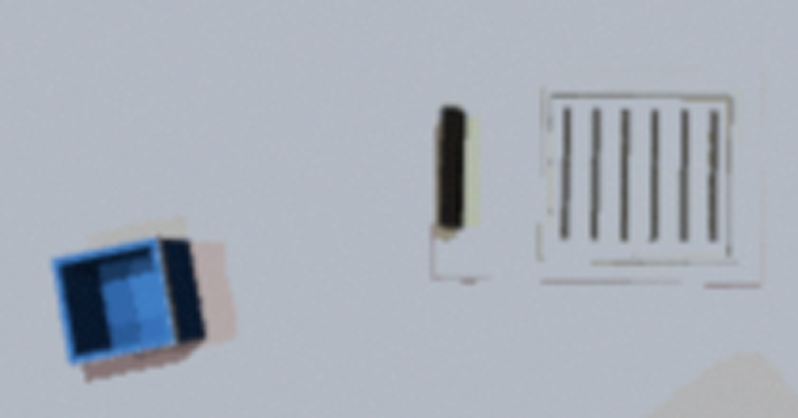

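View pics/z2.png

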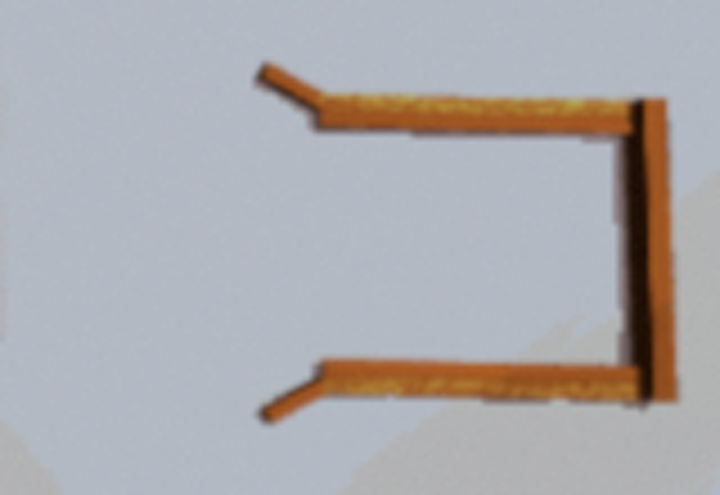

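```bash
python3 - <<'E'
from h import *
for n in("top","side"):
    f=load(n+"0.npz");w=cloud(f);img=f["img"]
    hsv=cv2.cvtColor(img,cv2.COLOR_RGB2HSV)
    m=(hsv[...,0]>4)&(hsv[...,0]<22)&(hsv[...,1]>120)
    R=lambda x0,x1,y0,y1,z0,z1:(w[...,0]>x0)&(w[...,0]<x1)&(w[...,1]>y0)&(w[...,1]<y1)&(w[...,2]>z0)&(w[...,2]<z1)
    e=w[m&R(.38,.66,-.52,-.2,.024,.04)]
    print(n,"endstop",len(e),cv2.minAreaRect((e[:,:2]*1000).astype(np.float32)),e[:,2].mean())
    for nm,a,b in(("hi x",.53,.62),("lo x",.38,.46)):
        r=w[m&R(a,b,-.40,-.27,.009,.02)]
        print(nm,len(r),r.min(0).round(4),r.max(0).round(4),r.mean(0).round(4), "slope dx/dy",np.polyfit(r[:,1],r[:,0],1))
# plane ray measurements from top zoom 2 (x0=370,y0=200,4.5)
f=load("top0.npz")
def z2(x,y,h): return ray(f,370+x/4.5-.4,200+y/4.5-.4,h).round(4)
print("stop top corners",z2(643,99,.03),z2(665,99,.03),z2(653,401,.03),z2(677,401,.03))
print("rail starts",z2(318,93,.014),z2(318,126,.014),z2(320,362,.014),z2(320,390,.014),"ends",z2(640,104,.014),z2(635,134,.014),z2(640,366,.014),z2(640,392,.014))
print("flare ends",z2(265,62,.014),z2(265,422,.014))
def z1(x,y,h): return ray(f,170+x/3.8-.4,200+y/3.8-.4,h).round(4)
print("grip",z1(441,106,.051),z1(464,108,.051),z1(441,228,.051),z1(464,228,.051))
print("rim",z1(543,95,.012),z1(733,95,.012),z1(540,262,.012),z1(736,263,.012))
print("plate +y lo corner",z1(433,279,.006),"-y lo corner",z1(762,286,.006),"edge -y",z1(764,80,.006))
E
```

```text
top endstop 385 ((521.2872314453125, -401.0290832519531), (13.912508964538574, 148.63148498535156), 88.98230743408203) 0.028848646829188588
hi x 414 [ 0.5301 -0.3984  0.009 ] [ 0.5973 -0.2704  0.0196] [ 0.5862 -0.3398  0.0136] slope dx/dy [0.12834922 0.62977564]
lo x 336 [ 0.4464 -0.3956  0.0092] [ 0.46   -0.2701  0.0194] [ 0.4537 -0.3342  0.0133] slope dx/dy [0.01645832 0.45918303]
side endstop 173 ((519.541259765625, -399.2254943847656), (12.791641235351562, 146.20437622070312), 89.9018325805664) 0.0299795504074475
hi x 186 [ 0.53   -0.4     0.0091] [ 0.5961 -0.2712  0.02  ] [ 0.582  -0.3447  0.0157] slope dx/dy [0.19168949 0.64806715]
lo x 187 [ 0.4441 -0.3988  0.0114] [ 0.46   -0.2703  0.0199] [ 0.4525 -0.333   0.016 ] slope dx/dy [0.00885941 0.45546422]
stop top corners [ 0.5962 -0.3969  0.03  ] [ 0.5963 -0.408   0.03  ] [ 0.4456 -0.3938  0.03  ] [ 0.4456 -0.4057  0.03  ]
rail starts [ 0.6005 -0.2367  0.014 ] [ 0.5835 -0.2361  0.014 ] [ 0.4639 -0.2333  0.014 ] [ 0.4499 -0.2328  0.014 ] ends [ 0.5953 -0.4016  0.014 ] [ 0.5799 -0.3982  0.014 ] [ 0.4625 -0.3945  0.014 ] [ 0.4495 -0.3938  0.014 ]
flare ends [ 0.6165 -0.2099  0.014 ] [ 0.4339 -0.2046  0.014 ]
grip [0.5793 0.1184 0.051 ] [0.5781 0.1048 0.051 ] [0.5079 0.1175 0.051 ] [0.508 0.104 0.051]
rim [0.5898 0.0591 0.012 ] [ 0.5901 -0.0568  0.012 ] [0.4888 0.0603 0.012 ] [ 0.4886 -0.0577  0.012 ]
plate +y lo corner [0.4784 0.1252 0.006 ] -y lo corner [ 0.4749 -0.0738  0.006 ] edge -y [ 0.6    -0.0765  0.006 ]
```

Measurements:
- **Cup:** (0.466, 0.298), yaw 12°.
- **Tray:** grip at (0.543, 0.1125), floor centre about (0.540, 0.0), yaw ≈ -0.02.
- **Dock:** origin ≈ (0.522, -0.2945), yaw ≈ -0.01.

Sizes and heights match the given dimensions. I will flip the cup in two 90° stages, with the tool tilted ±45° about the jaw axis. It lies on its side between stages.

```bash
cat > plan.py <<'E'
import numpy as np,sys
from scipy.spatial.transform import Rotation as Ro
from station import arm
def orient(yang,tilt):
    """jaw axis (tool y) horizontal at heading yang deg; tool z tilted from down by tilt deg toward heading yang+90"""
    a=np.radians(yang);y=np.array([np.cos(a),np.sin(a),0]);s=np.array([-np.sin(a),np.cos(a),0]);t=np.radians(tilt)
    z=s*np.sin(t)-np.array([0,0,1])*np.cos(t); return np.stack([np.cross(y,z),y,z],1)
def plan(p,yang,tilt,grasp=True):
    s=arm.get_state();Rc=Ro.from_euler("xyz",s["ee_rot"]).as_matrix();R=orient(yang,tilt)
    p=np.array(p,float)
    if grasp:p=p+.019*R[:,2]
    print("t",round(s["t"],2),"TCP",s["eef_pos"].round(4),"q",s["q"].round(2),"-> TCP",p.round(4))
    d=Rc.T@(p-s["eef_pos"]);r=Ro.from_matrix(Rc.T@R).as_rotvec()
    print("row", (d/.3).round(3),(r/np.radians(60)).round(3),"mm",(np.linalg.norm(d)*1000).round(),"deg",np.degrees(np.linalg.norm(r)).round(1))
if __name__=="__main__":
    a=[float(x) for x in sys.argv[1:]];plan(a[:3],a[3],a[4])
E
python3 plan.py .45 -.40 .30 130 0;python3 plan.py .62 -.15 .30 150 0
```

```text
t 0.1 TCP [ 0.245  -0.6285  0.2257] q [-0.91  0.36  0.01 -0.   -1.22 -0.29] -> TCP [ 0.45  -0.4    0.281]
row [-0.913  0.462 -0.184] [ 0.001  0.    -0.312] mm 312.0 deg 18.7
t 0.1 TCP [ 0.245  -0.6285  0.2257] q [-0.91  0.36  0.01 -0.   -1.22 -0.29] -> TCP [ 0.62  -0.15   0.281]
row [-1.744  1.032 -0.183] [ 0.001  0.    -0.645] mm 610.0 deg 38.7
```

```bash
python3 -m inch '0 -0.91 0.46 -0.18 0 0 -0.31;0 -0.91 0.46 -0.18 0 0 -0.31;0 -0.91 0.46 -0.18 0 0 -0.31;0 -0.91 0.46 -0.18 0 0 -0.31;0 -0.91 0.46 -0.18 0 0 -0.31;0 -0.91 0.46 -0.18 0 0 -0.31;0 -0.91 0.46 -0.18 0 0 -0.31'; python3 plan.py .62 -.15 .32 160 0
```

```text
t: 0.8
eef_pos: [0.4524, -0.3981, 0.2815]
ee_rot: [-3.14, 0.001, -2.441]
force: [-0.7, 0.5, 0.3]
width: 0.0873
t 0.8 TCP [ 0.4524 -0.3981  0.2815] q [-0.4   0.21 -0.07 -0.   -1.29 -0.47] -> TCP [ 0.62  -0.15   0.301]
row [-0.96   0.272 -0.065] [-0.001  0.001 -0.498] mm 300.0 deg 29.9
```

```bash
python3 -m inch '0 -0.96 0.27 -0.07 0 0 -0.5;0 -0.96 0.27 -0.07 0 0 -0.5;0 -0.96 0.27 -0.07 0 0 -0.5;0 -0.96 0.27 -0.07 0 0 -0.5;0 -0.96 0.27 -0.07 0 0 -0.5;0 -0.96 0.27 -0.07 0 0 -0.5;0 -0.96 0.27 -0.07 0 0 -0.5'; python3 plan.py .55 .12 .32 180 0
```

```text
t: 1.5
eef_pos: [0.6209, -0.1501, 0.3006]
ee_rot: [3.141, 0.0, -1.917]
force: [-0.0, 0.1, -0.6]
width: 0.0876
t 1.5 TCP [ 0.6209 -0.1501  0.3006] q [ 0.07  0.26  0.05 -0.   -1.35 -0.41] -> TCP [0.55  0.12  0.301]
row [-0.766  0.528 -0.001] [ 0.001  0.    -0.331] mm 279.0 deg 19.9
```

```bash
python3 -m inch '0 -0.77 0.53 0 0 0 -0.33;0 -0.77 0.53 0 0 0 -0.33;0 -0.77 0.53 0 0 0 -0.33;0 -0.77 0.53 0 0 0 -0.33;0 -0.77 0.53 0 0 0 -0.33;0 -0.77 0.53 0 0 0 -0.33'; python3 plan.py .45 .38 .26 192 45
```

```text
t: 2.1
eef_pos: [0.5472, 0.1194, 0.3013]
ee_rot: [3.141, 0.0, -1.575]
force: [1.3, 0.0, -0.2]
width: 0.0877
t 2.1 TCP [0.5472 0.1194 0.3013] q [ 0.56  0.13 -0.12 -0.   -1.32 -0.57] -> TCP [0.4528 0.3669 0.2466]
row [-0.823  0.318  0.183] [ 0.08   0.747 -0.193] mm 270.0 deg 46.6
```

```bash
python3 -m inch '0 -0.82 0.32 0.18 0.08 0.75 -0.19;0 -0.82 0.32 0.18 0.08 0.75 -0.19;0 -0.82 0.32 0.18 0.08 0.75 -0.19;0 -0.82 0.32 0.18 0.08 0.75 -0.19;0 -0.82 0.32 0.18 0.08 0.75 -0.19;0 -0.82 0.32 0.18 0.08 0.75 -0.19;0 -0.82 0.32 0.18 0.08 0.75 -0.19;0 -0.82 0.32 0.18 0.08 0.75 -0.19'; python3 plan.py .448 .381 .132 192 45;
```

```text
t: 2.9
eef_pos: [0.4534, 0.3643, 0.2459]
ee_rot: [3.14, -0.791, -1.363]
force: [0.7, 0.1, 0.3]
width: 0.0876
t 2.9 TCP [0.4534 0.3643 0.2459] q [ 1.25  0.52 -0.08  0.37 -1.67 -1.14] -> TCP [0.4508 0.3679 0.1186]
row [-0.311  0.005  0.289] [ 0.003 -0.005 -0.001] mm 127.0 deg 0.4
```

```bash
python3 -m inch '0 -0.31 0 0.29 0 0 0;0 -0.31 0 0.29 0 0 0;0 -0.31 0 0.29 0 0 0;0 -0.31 0 0.29 0 0 0'; python3 plan.py .466 .298 .047 192 45; python3 - <<'E'
from station import arm
import cv2,numpy as np
for n in("wrist","side"):
    f=arm.grab_frame(n);cv2.imwrite(f"pics/{n}1.png",f["img"][:,:,::-1])
E
```

```text
t: 3.3
eef_pos: [0.4531, 0.3645, 0.1183]
ee_rot: [3.138, -0.791, -1.367]
force: [-0.6, -0.9, 0.6]
width: 0.0875
t 3.3 TCP [0.4531 0.3645 0.1183] q [ 1.25  0.64 -0.19  0.37 -1.47 -1.22] -> TCP [0.4688 0.2849 0.0336]
row [-0.011  0.001  0.391] [ 0.007 -0.006 -0.004] mm 117.0 deg 0.6
```

View pics/wrist1.png

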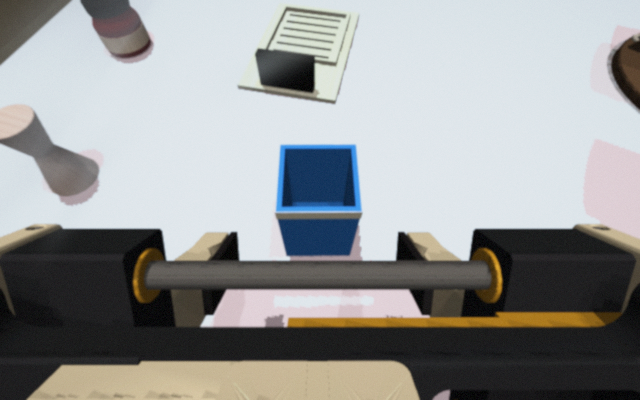

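View pics/side1.png

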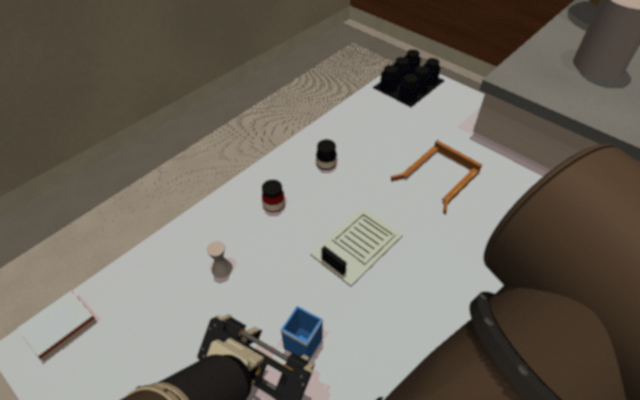

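The wrist view has the cup mouth centred at (318,180) between the jaws (170–470). Its edges are square to the image, so the alignment is good. I move in and close.

```bash
python3 -m inch '0 -0.01 0 0.13 0 0 0;0 -0.01 0 0.26 0 0 0;0 -0.01 0 0.39 0 0 0;0 -0.01 0 0.39 0 0 0;0.6 -0.01 0 0.39 0 0 0;0.6 -0.01 0 0.39 0 0 0;0.6 -0.01 0 0.39 0 0 0;0.6 -0.01 0 0.39 0 0 0;0.6 -0.01 0 0.39 0 0 0' 20; python3 plan.py .466 .298 .25 192 45
```

```text
t: 4.3
eef_pos: [0.4697, 0.2894, 0.0364]
ee_rot: [-3.139, -0.788, -1.367]
force: [-1.8, 1.6, 6.1]
width: 0.0595
t 4.3 TCP [0.4697 0.2894 0.0364] q [ 1.18  0.67 -0.4   0.44 -1.23 -1.28] -> TCP [0.4688 0.2849 0.2366]
row [ 0.483  0.005 -0.461] [ 0.001 -0.002 -0.004] mm 200.0 deg 0.3
```

```bash
python3 -m inch '0.6 0.12 0 -0.12 0 0 0;0.6 0.24 0 -0.24 0 0 0;0.6 0.36 0 -0.36 0 0 0;0.6 0.48 0 -0.46 0 0 0;0.6 0.48 0 -0.46 0 0 0;0.6 0.48 0 -0.46 0 0 0'; python3 plan.py .466 .28 .25 180 0;python3 plan.py .466 .28 .25 180 -45
```

```text
t: 4.9
eef_pos: [0.4701, 0.2853, 0.2359]
ee_rot: [-3.138, -0.785, -1.368]
force: [-0.6, 0.4, -2.5]
width: 0.0598
t 4.9 TCP [0.4701 0.2853 0.2359] q [ 1.18  0.44 -0.25  0.41 -1.57 -1.13] -> TCP [0.466 0.28  0.231]
row [-0.001  0.017  0.022] [-0.079 -0.747  0.185] mm 8.0 deg 46.4
t 4.9 TCP [0.4701 0.2853 0.2359] q [ 1.18  0.44 -0.25  0.41 -1.57 -1.13] -> TCP [0.466  0.2934 0.2366]
row [-0.019  0.008 -0.022] [-0.003 -1.494  0.218] mm 9.0 deg 90.6
```

```bash
python3 -m inch '0.6 0 0.02 0.02 -0.08 -0.75 0.185;0.6 0 0.02 0.02 -0.08 -0.75 0.185;0.6 0 0.02 0.02 -0.08 -0.75 0.185;0.6 0 0.02 0.02 -0.08 -0.75 0.185;0.6 0 0.02 0.02 -0.08 -0.75 0.185;0.6 0 0.02 0.02 -0.08 -0.75 0.185;0.6 0 0.02 0.02 -0.08 -0.75 0.185';python3 plan.py .466 .28 .25 180 -45
```

```text
t: 5.6
eef_pos: [0.4649, 0.2777, 0.2305]
ee_rot: [3.139, 0.001, -1.575]
force: [0.5, 1.0, -1.2]
width: 0.0601
t 5.6 TCP [0.4649 0.2777 0.2305] q [ 0.9   0.14 -0.27 -0.   -1.16 -0.9 ] -> TCP [0.466  0.2934 0.2366]
row [-0.052 -0.003 -0.02 ] [ 0.001 -0.749 -0.005] mm 17.0 deg 44.9
```

```bash
python3 -m inch '0.6 -0.05 0 -0.02 0 -0.75 0;0.6 -0.05 0 -0.02 0 -0.75 0;0.6 -0.05 0 -0.02 0 -0.75 0;0.6 -0.05 0 -0.02 0 -0.75 0;0.6 -0.05 0 -0.02 0 -0.75 0;0.6 -0.05 0 -0.02 0 -0.75 0;0.6 -0.05 0 -0.02 0 -0.75 0;0.6 -0.05 0 -0.02 0 -0.75 0';python3 plan.py .466 .28 .06 180 -45; python3 - <<'E'
from station import arm
import cv2
f=arm.grab_frame("side");cv2.imwrite(f"pics/side2.png",f["img"][:,:,::-1])
E
```

```text
t: 6.4
eef_pos: [0.465, 0.294, 0.2352]
ee_rot: [3.134, 0.782, -1.576]
force: [0.5, 0.6, -1.1]
width: 0.0599
t 6.4 TCP [0.465  0.294  0.2352] q [ 0.33  0.1  -0.24 -0.85 -1.1   0.02] -> TCP [0.466  0.2934 0.0466]
row [ 0.444 -0.006  0.445] [ 0.003 -0.003 -0.004] mm 189.0 deg 0.4
```

View pics/side2.png

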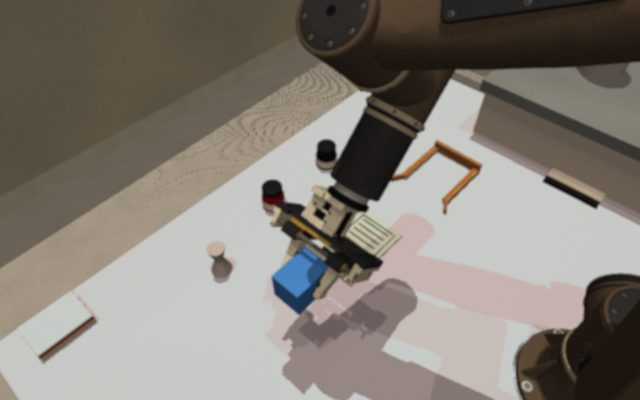

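```bash
python3 -m inch '0.6 0.11 0 0.11 0 0 0;0.6 0.22 0 0.22 0 0 0;0.6 0.33 0 0.33 0 0 0;0.6 0.44 0 0.44 0 0 0;0.6 0.44 0 0.44 0 0 0;0.6 0.44 0 0.44 0 0 0';python3 plan.py .466 .28 .037 180 -45;python3 - <<'E'
from station import arm
import cv2
f=arm.grab_frame("side");cv2.imwrite(f"pics/side3.png",cv2.resize(f["img"][180:380,180:460],None,fx=2.8,fy=2.8)[:,:,::-1])
E
```

```text
t: 7.05
eef_pos: [0.4642, 0.2952, 0.0499]
ee_rot: [3.135, 0.784, -1.574]
force: [0.1, 0.8, -0.2]
width: 0.06
t 7.05 TCP [0.4642 0.2952 0.0499] q [ 0.27  0.39 -0.36 -1.05 -0.91  0.45] -> TCP [0.466  0.2934 0.0236]
row [ 0.066 -0.006  0.058] [ 0.004 -0.002 -0.002] mm 26.0 deg 0.3
```

View pics/side3.png

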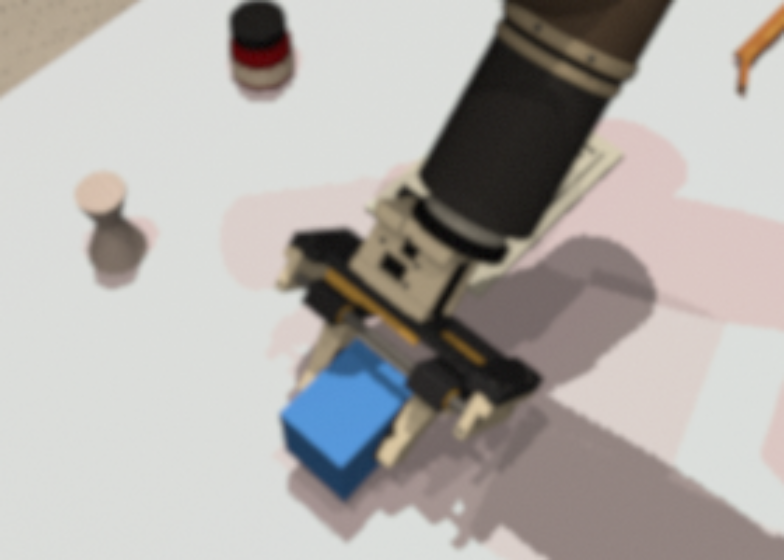

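```bash
python3 -m inch '0.6 0.03 0 0.03 0 0 0;0.6 0.05 0 0.05 0 0 0;0.6 0.062 0 0.062 0 0 0;0.6 0.062 0 0.062 0 0 0;0.6 0.062 0 0.062 0 0 0';python3 plan.py .466 .28 .037 180 -45
```

```text
t: 7.6
eef_pos: [0.4652, 0.2945, 0.0249]
ee_rot: [3.141, 0.785, -1.572]
force: [0.5, -0.3, -0.8]
width: 0.0597
t 7.6 TCP [0.4652 0.2945 0.0249] q [ 0.25  0.44 -0.36 -1.08 -0.89  0.52] -> TCP [0.466  0.2934 0.0236]
row [ 0.006 -0.003  0.   ] [ 0.     0.    -0.001] mm 2.0 deg 0.0
```

```bash
python3 -m inch '0.6 0.005 0 0.005 0 0 0;0.6 0.005 0 0.005 0 0 0;0.6 0.005 0 0.005 0 0 0'; python3 -m inch '0.6 0.005 0 0.005 0 0 0;0.6 0.005 0 0.005 0 0 0;0.6 0.005 0 0.005 0 0 0'
```

```text
t: 7.9
eef_pos: [0.4648, 0.2944, 0.0218]
ee_rot: [3.139, 0.785, -1.573]
force: [-0.2, 0.1, -0.7]
width: 0.0602
t: 8.2
eef_pos: [0.4649, 0.2946, 0.0208]
ee_rot: [3.14, 0.787, -1.571]
force: [-2.0, -3.8, 10.6]
width: 0.0602
```

```bash
python3 -m inch '0 0 0 0 0 0 0;0 0 0 0 0 0 0;0 0 0 0 0 0 0;0 0 0 0 0 0 0;0 0 0 -0.1 0 0 0;0 0 0 -0.25 0 0 0;0 0 0 -0.4 0 0 0;0 0 0 -0.4 0 0 0'; python3 - <<'E'
from station import arm
import cv2
f=arm.grab_frame("wrist");cv2.imwrite(f"pics/wrist4.png",f["img"][:,:,::-1])
E
python3 plan.py .466 .25 .27 180 0
```

```text
t: 9.0
eef_pos: [0.4671, 0.207, 0.1081]
ee_rot: [-3.135, 0.784, -1.567]
force: [0.4, 0.6, -0.1]
width: 0.0878
t 9.05 TCP [0.4664 0.2084 0.1066] q [ 0.12  0.29 -0.34 -0.94 -1.06  0.42] -> TCP [0.466 0.25  0.251]
row [-0.438  0.    -0.242] [-0.003  0.75  -0.001] mm 150.0 deg 45.0
```

View pics/wrist4.png

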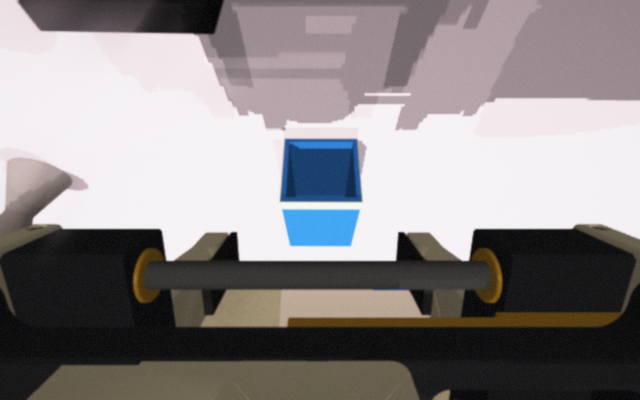

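The wrist view shows the cup lying square with its mouth at (320,170) facing the camera. Next I swing over to the other tilt.

```bash
python3 -m inch '0 -0.21 0 -0.24 0 0 0;0 -0.35 0 -0.3 0 0.15 0;0 -0.44 0 -0.24 0 0.75 0;0 -0.44 0 -0.24 0 0.75 0;0 -0.44 0 -0.24 0 0.75 0;0 -0.44 0 -0.24 0 0.75 0;0 -0.44 0 -0.24 0 0.75 0;0 -0.44 0 -0.24 0 0.75 0;0 -0.44 0 -0.24 0 0.75 0';python3 plan.py .466 .37 .23 180 45
```

```text
t: 9.95
eef_pos: [0.4637, 0.2537, 0.2468]
ee_rot: [3.137, -0.001, -1.568]
force: [0.4, -0.6, -0.5]
width: 0.0875
t 9.95 TCP [0.4637 0.2537 0.2468] q [ 0.87  0.11 -0.27 -0.   -1.2  -0.87] -> TCP [0.466  0.3566 0.2166]
row [-0.343 -0.009  0.1  ] [0.003 0.749 0.005] mm 107.0 deg 44.9
```

```bash
python3 -m inch '0 -0.34 -0.01 0.1 0 0.75 0;0 -0.34 -0.01 0.1 0 0.75 0;0 -0.34 -0.01 0.1 0 0.75 0;0 -0.34 -0.01 0.1 0 0.75 0;0 -0.34 -0.01 0.1 0 0.75 0;0 -0.34 -0.01 0.1 0 0.75 0;0 -0.34 -0.01 0.1 0 0.75 0'; python3 - <<'E'
from station import arm
from h import *
f=arm.grab_frame("top")
cv2.imwrite("pics/top5.png",f["img"][:,:,::-1])
w=cloud(f);hsv=cv2.cvtColor(f["img"],cv2.COLOR_RGB2HSV)
m=(hsv[...,0]>95)&(hsv[...,0]<125)&(hsv[...,1]>120)&(w[...,2]>.045)&(w[...,2]<.075)&(abs(w[...,0]-.46)<.15)&(abs(w[...,1]-.28)<.15)
p=w[m];print(len(p),p.mean(0),cv2.minAreaRect((p[:,:2]*1000).astype(np.float32)))
E
python3 plan.py .466 .37 .11 180 45
```

```text
t: 10.65
eef_pos: [0.4679, 0.3534, 0.2155]
ee_rot: [3.133, -0.789, -1.566]
force: [0.4, 0.1, -0.2]
width: 0.0875
953 [0.46494111 0.29086974 0.05944721] ((465.0201721191406, 290.8167724609375), (56.35580062866211, 79.40856170654297), 0.14582791924476624)
t 10.7 TCP [0.4684 0.3534 0.2172] q [ 1.16  0.6   0.02  0.28 -1.72 -1.23] -> TCP [0.466  0.3566 0.0966]
row [-0.292  0.006  0.277] [0.004 0.001 0.002] mm 121.0 deg 0.3
```

View pics/top5.png

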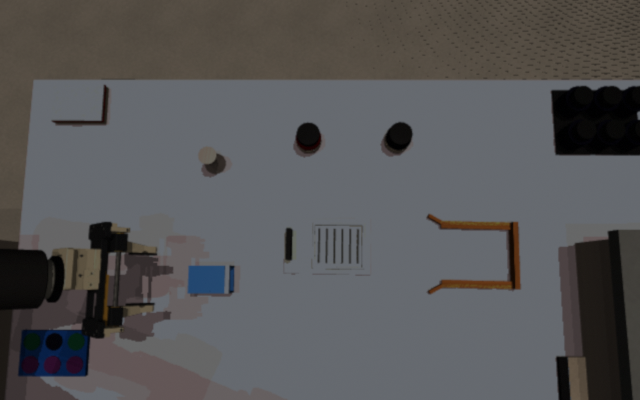

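```bash
python3 -m inch '0 -0.12 0 0.12 0 0 0;0 -0.24 0 0.24 0 0 0;0 -0.29 0 0.277 0 0 0;0 -0.29 0 0.277 0 0 0;0 -0.29 0 0.277 0 0 0';python3 plan.py .465 .287 .032 180 45
```

```text
t: 11.2
eef_pos: [0.4689, 0.3573, 0.1007]
ee_rot: [3.141, -0.783, -1.571]
force: [0.1, 0.2, 0.9]
width: 0.0876
t 11.2 TCP [0.4689 0.3573 0.1007] q [ 1.16  0.71 -0.07  0.28 -1.53 -1.29] -> TCP [0.465  0.2736 0.0186]
row [0.005 0.013 0.391] [ 0.001  0.002 -0.   ] mm 117.0 deg 0.1
```

```bash
python3 -m inch '0 0.005 0.013 0.13 0 0 0;0 0.005 0.013 0.26 0 0 0;0 0.005 0.013 0.39 0 0 0;0 0.005 0.013 0.39 0 0 0;0 0.005 0.013 0.39 0 0 0';python3 plan.py .465 .287 .032 180 45
```

```text
t: 11.7
eef_pos: [0.465, 0.2738, 0.0188]
ee_rot: [3.141, -0.783, -1.571]
force: [0.5, 0.3, 0.8]
width: 0.0877
t 11.7 TCP [0.465  0.2738 0.0188] q [ 1.12  0.72 -0.31  0.33 -1.29 -1.33] -> TCP [0.465  0.2736 0.0186]
row [-0.    -0.     0.001] [ 0.     0.002 -0.   ] mm 0.0 deg 0.1
```

```bash
python3 -m inch '0.6 0 0 0 0 0 0;0.6 0 0 0 0 0 0;0.6 0 0 0 0 0 0;0.6 0 0 0 0 0 0;0.6 0 0 0 0 0 0;0.6 0.12 0 -0.12 0 0 0;0.6 0.24 0 -0.24 0 0 0;0.6 0.36 0 -0.36 0 0 0;0.6 0.48 0 -0.48 0 0 0;0.6 0.48 0 -0.48 0 0 0' 20;python3 plan.py .50 .15 .26 180 0
```

```text
t: 12.7
eef_pos: [0.4658, 0.275, 0.2261]
ee_rot: [-3.136, -0.777, -1.574]
force: [0.4, 0.6, -2.6]
width: 0.0597
t 12.7 TCP [0.4658 0.275  0.2261] q [ 1.12  0.49 -0.16  0.31 -1.64 -1.22] -> TCP [0.5   0.15  0.241]
row [ 0.331 -0.114  0.257] [-0.004 -0.742 -0.001] mm 130.0 deg 44.5
```

```bash
python3 -m inch '0.6 0.33 -0.11 0.26 0 -0.74 0;0.6 0.33 -0.11 0.26 0 -0.74 0;0.6 0.33 -0.11 0.26 0 -0.74 0;0.6 0.33 -0.11 0.26 0 -0.74 0;0.6 0.33 -0.11 0.26 0 -0.74 0;0.6 0.33 -0.11 0.26 0 -0.74 0;0.6 0.33 -0.11 0.26 0 -0.74 0';python3 plan.py .54 .0 .24 179 -45
```

```text
t: 13.4
eef_pos: [0.4971, 0.1465, 0.2356]
ee_rot: [3.14, -0.01, -1.574]
force: [-0.3, 0.5, -1.5]
width: 0.0602
t 13.4 TCP [0.4971 0.1465 0.2356] q [ 0.67  0.1  -0.32  0.01 -1.17 -0.68] -> TCP [0.5402 0.0134 0.2266]
row [ 0.443 -0.145  0.035] [ 0.007 -0.76   0.012] mm 140.0 deg 45.6
```

```bash
python3 -m inch '0.6 0.443 -0.145 0.03 0.007 -0.75 0.012;0.6 0.443 -0.145 0.03 0.007 -0.75 0.012;0.6 0.443 -0.145 0.03 0.007 -0.75 0.012;0.6 0.443 -0.145 0.03 0.007 -0.75 0.012;0.6 0.443 -0.145 0.03 0.007 -0.75 0.012;0.6 0.443 -0.145 0.03 0.007 -0.75 0.012;0.6 0.443 -0.145 0.03 0.007 -0.75 0.012;0.6 0.443 -0.145 0.03 0.007 -0.75 0.012';python3 plan.py .54 .0 .10 179 -45;python3 - <<'E'
from station import arm
import cv2
f=arm.grab_frame("side");cv2.imwrite(f"pics/side6.png",f["img"][:,:,::-1])
E
```

```text
t: 14.2
eef_pos: [0.5402, 0.014, 0.2249]
ee_rot: [3.133, 0.773, -1.593]
force: [-0.2, -0.6, -1.1]
width: 0.0597
t 14.2 TCP [0.5402 0.014  0.2249] q [-0.2   0.31 -0.03 -0.76 -1.46  0.36] -> TCP [0.5402 0.0134 0.0866]
row [ 0.323 -0.003  0.329] [ 0.006 -0.012 -0.003] mm 138.0 deg 0.8
```

View pics/side6.png

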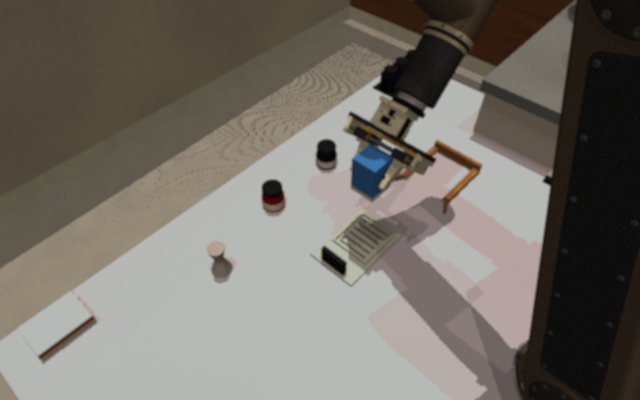

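```bash
python3 -m inch '0.6 0.11 0 0.11 0 -0.01 0;0.6 0.22 0 0.22 0 -0.01 0;0.6 0.32 0 0.33 0 -0.01 0;0.6 0.38 0 0.38 0 -0.01 0;0.6 0.38 0 0.38 0 -0.01 0;0.6 0.38 0 0.38 0 -0.01 0';python3 plan.py .54 .0 .056 179 -45;python3 - <<'E'
from station import arm
import cv2
f=arm.grab_frame("side");cv2.imwrite(f"pics/side7.png",cv2.resize(f["img"][120:310,220:480],None,fx=3,fy=3)[:,:,::-1])
E
```

```text
t: 14.85
eef_pos: [0.5409, 0.0144, 0.0672]
ee_rot: [-3.141, 0.784, -1.582]
force: [0.2, -0.1, -0.5]
width: 0.0597
t 14.85 TCP [0.5409 0.0144 0.0672] q [-0.22  0.51 -0.14 -0.81 -1.26  0.6 ] -> TCP [0.5402 0.0134 0.0426]
row [0.06  0.002 0.056] [ 0.004 -0.002  0.004] mm 25.0 deg 0.4
```

View pics/side7.png

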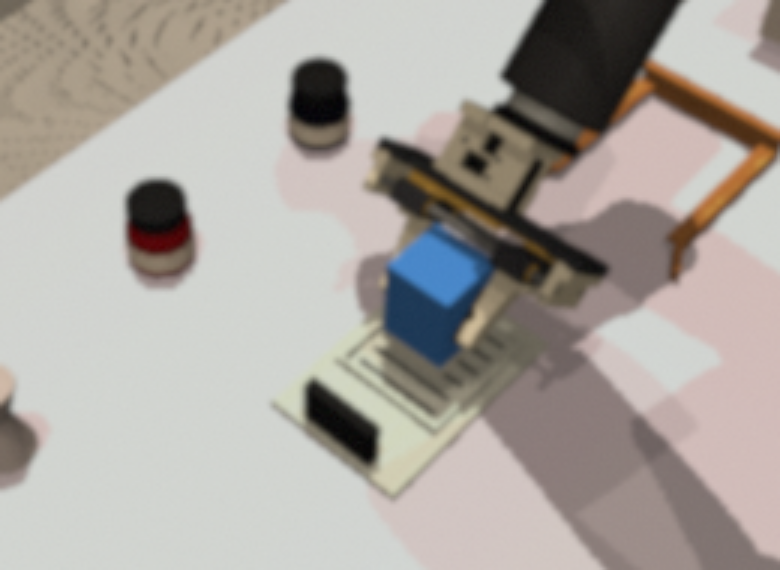

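The cup is mouth-down above the drain floor and looks centred. I lower it gently.

```bash
python3 -m inch '0.6 0.03 0 0.03 0 0 0;0.6 0.055 0 0.055 0 0 0;0.6 0.062 0 0.062 0 0 0;0.6 0.062 0 0.062 0 0 0;0.6 0.062 0 0.062 0 0 0'; python3 -m inch '0.6 0.006 0 0.006 0 0 0;0.6 0.006 0 0.006 0 0 0;0.6 0.006 0 0.006 0 0 0'; python3 -m inch '0.6 0.003 0 0.003 0 0 0;0.6 0.003 0 0.003 0 0 0'
```

```text
t: 15.4
eef_pos: [0.5407, 0.0129, 0.0401]
ee_rot: [-3.142, 0.785, -1.586]
force: [-0.4, -0.3, -0.1]
width: 0.0602
t: 15.7
eef_pos: [0.541, 0.0128, 0.0388]
ee_rot: [-3.139, 0.785, -1.583]
force: [-1.0, -1.7, 6.9]
width: 0.0599
t: 15.9
eef_pos: [0.541, 0.0129, 0.0387]
ee_rot: [-3.138, 0.786, -1.582]
force: [-2.7, -3.7, 16.2]
width: 0.06
```

```bash
python3 -m inch '0 0 0 -0.003 0 0 0;0 0 0 -0.003 0 0 0;0 0 0 -0.003 0 0 0;0 0 0 -0.003 0 0 0;0 0 0 -0.1 0 0 0;0 0 0 -0.25 0 0 0;0 0 0 -0.4 0 0 0;0 0 0 -0.55 0 0 0;0 0 0 -0.7 0 0 0;0 0 0 -0.7 0 0 0'; cat > chk.py <<'E'
import sys
from station import arm
from h import *
tag=sys.argv[1]
for n in("top","side"):
    f=arm.grab_frame(n);cv2.imwrite(f"pics/{n}{tag}.png",cv2.convertScaleAbs(f["img"],alpha=1.5 if n=="top" else 1)[:,:,::-1])
    w=cloud(f);hsv=cv2.cvtColor(f["img"],cv2.COLOR_RGB2HSV)
    xr=(w[...,0]>.4)&(w[...,0]<.65)&(w[...,1]>-.45)&(w[...,1]<.2)
    m=(hsv[...,0]>95)&(hsv[...,0]<125)&(hsv[...,1]>110)&(w[...,2]>.092)&(w[...,2]<.101)&xr
    p=w[m]
    if len(p)>5:
        A=np.c_[p[:,:2],np.ones(len(p))];c=np.linalg.lstsq(A,p[:,2],rcond=None)[0]
        print(n,"cup top",len(p),p.mean(0).round(4),"slope",c[:2].round(3),cv2.minAreaRect((p[:,:2]*1000).astype(np.float32)))
    g=w[(f["img"].max(2)<70)&(w[...,2]>.047)&(w[...,2]<.056)&xr]
    if len(g)>5: print(n,"grip top",len(g),g.mean(0).round(4),cv2.minAreaRect((g[:,:2]*1000).astype(np.float32)))
E
python3 chk.py 8
```

```text
t: 16.9
eef_pos: [0.54, -0.1399, 0.1885]
ee_rot: [-3.133, 0.78, -1.581]
force: [-0.1, 0.0, -0.8]
width: 0.0877
top cup top 752 [ 0.5403 -0.      0.0956] slope [0.002 0.001] ((540.3837890625, -0.35043907165527344), (57.959442138671875, 59.798927307128906), 89.96906280517578)
top grip top 164 [0.5421 0.1125 0.0505] ((540.0531005859375, 75.823974609375), (88.15320587158203, 67.19136810302734), 85.99256134033203)
side cup top 494 [0.5388 0.0028 0.0973] slope [ 0.008 -0.01 ] ((540.2326049804688, 1.314676284790039), (58.52655792236328, 59.915199279785156), 89.781982421875)
side grip top 102 [0.5421 0.1154 0.0519] ((541.6339721679688, 115.50367736816406), (9.597251892089844, 66.66255950927734), 88.68733215332031)
```

View pics/top8.png

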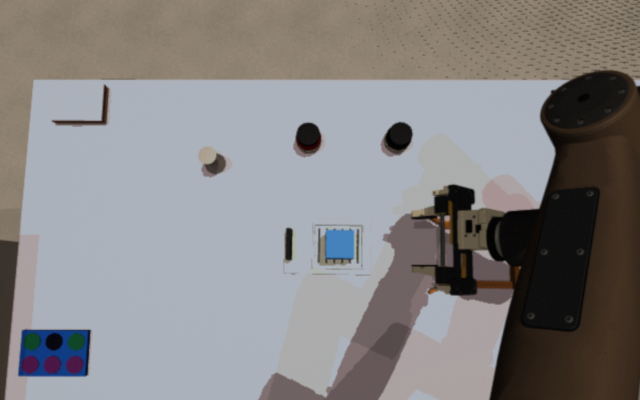

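View pics/side8.png

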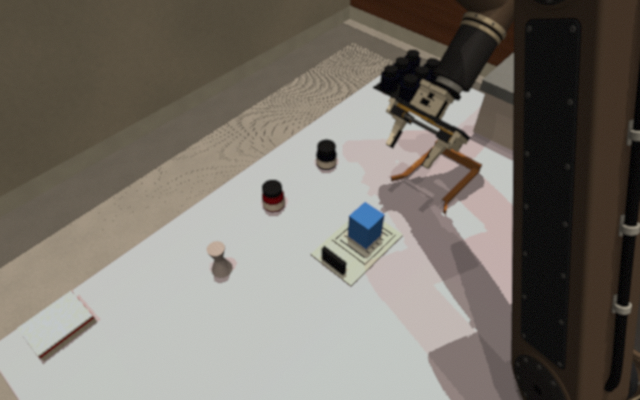

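The cup top is level at z 0.096 and centred at (0.540, 0.000). It is inside the rim with nothing touching it. Now I go to the tray grip.

```bash
python3 plan.py .54 -.12 .30 179 0
```

```text
t 17.0 TCP [ 0.5387 -0.1358  0.1851] q [-0.43  0.46  0.09 -0.71 -1.57  0.55] -> TCP [ 0.54  -0.12   0.281]
row [-0.263 -0.004 -0.189] [-0.001  0.75   0.002] mm 97.0 deg 45.0
```

```bash
python3 -m inch '0 -0.26 0 -0.19 0 0.75 0;0 -0.26 0 -0.19 0 0.75 0;0 -0.26 0 -0.19 0 0.75 0;0 -0.26 0 -0.19 0 0.75 0;0 -0.26 0 -0.19 0 0.75 0;0 -0.26 0 -0.19 0 0.75 0;0 -0.26 0 -0.19 0 0.75 0;0 -0.26 0 -0.19 0 0.75 0'; python3 plan.py .543 .113 .25 179 0
```

```text
t: 17.8
eef_pos: [0.5382, -0.1192, 0.2791]
ee_rot: [3.14, 0.001, -1.583]
force: [0.0, 0.1, -0.6]
width: 0.0877
t 17.8 TCP [ 0.5382 -0.1192  0.2791] q [ 0.14  0.13 -0.18 -0.   -1.27 -0.15] -> TCP [0.543 0.113 0.231]
row [-0.774 -0.007  0.161] [0.002 0.001 0.005] mm 237.0 deg 0.3
```

```bash
python3 -m inch '0 -0.77 -0.01 0.16 0 0 0.005;0 -0.77 -0.01 0.16 0 0 0.005;0 -0.77 -0.01 0.16 0 0 0.005;0 -0.77 -0.01 0.16 0 0 0.005;0 -0.77 -0.01 0.16 0 0 0.005;0 -0.77 -0.01 0.16 0 0 0.005;0 -0.77 -0.01 0.16 0 0 0.005'; python3 plan.py .543 .113 .038 179 0; python3 - <<'E'
from station import arm
import cv2
f=arm.grab_frame("wrist");cv2.imwrite(f"pics/wrist9.png",f["img"][:,:,::-1])
E
```

```text
t: 18.5
eef_pos: [0.545, 0.1104, 0.2312]
ee_rot: [3.14, -0.0, -1.591]
force: [-0.3, -0.8, -0.5]
width: 0.0875
t 18.5 TCP [0.545  0.1104 0.2312] q [ 0.55  0.16 -0.24 -0.   -1.17 -0.57] -> TCP [0.543 0.113 0.019]
row [-0.009  0.005  0.707] [ 0.002 -0.    -0.002] mm 212.0 deg 0.2
```

View pics/wrist9.png

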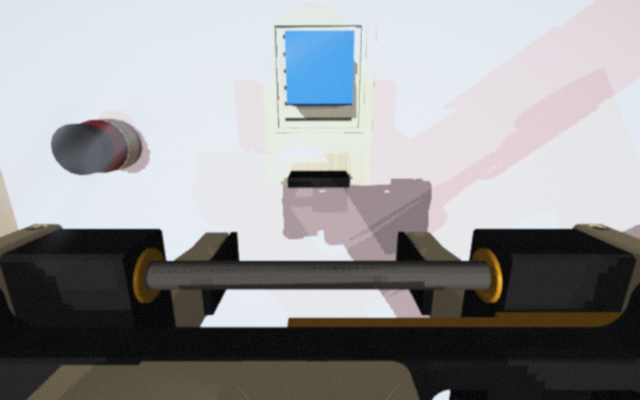

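```bash
python3 -m inch '0 -0.01 0.005 0.15 0 0 0;0 -0.01 0.005 0.3 0 0 0;0 -0.01 0.005 0.45 0 0 0;0 -0.01 0.005 0.55 0 0 0;0 -0.01 0.005 0.62 0 0 0;0 -0.01 0.005 0.7 0 0 0;0 -0.01 0.005 0.7 0 0 0'; python3 plan.py .543 .113 .038 179 0
```

```text
t: 19.25
eef_pos: [0.5419, 0.1108, 0.0195]
ee_rot: [3.137, -0.003, -1.594]
force: [0.7, -0.1, 0.4]
width: 0.0874
t 19.25 TCP [0.5419 0.1108 0.0195] q [ 0.56  0.39 -0.5  -0.   -0.69 -0.58] -> TCP [0.543 0.113 0.019]
row [-0.008 -0.003  0.002] [ 0.005 -0.002 -0.005] mm 3.0 deg 0.4
```

```bash
python3 -m inch '0.5 -0.006 -0.003 0 0 0 0;0.5 -0.006 -0.003 0 0 0 0;0.5 -0.006 -0.003 0 0 0 0;0.5 -0.006 -0.003 0 0 0 0;0.5 -0.006 -0.003 0 0 0 0;0.5 -0.006 -0.003 0 0 0 0' 25; python3 chk.py 10; python3 - <<'E'
from station import arm
s=arm.get_state();print(s["eef_pos"],s["ee_rot"],s["width"],s["force"])
E
```

```text
t: 19.85
eef_pos: [0.545, 0.1153, 0.0235]
ee_rot: [-3.14, 0.0, -1.591]
force: [-1.9, -0.7, 7.0]
width: 0.0697
top cup top 751 [ 5.407e-01 -5.000e-04  9.540e-02] slope [0.002 0.003] ((540.4939575195312, -0.24271774291992188), (57.924293518066406, 59.843505859375), 89.79496765136719)
[0.54497767 0.11532033 0.02354192] [-3.14007298e+00  2.87146212e-04 -1.59060430e+00] 0.07010275702684474 [-0.72347463 -1.20337832  6.79872381]
```

View pics/top10.png

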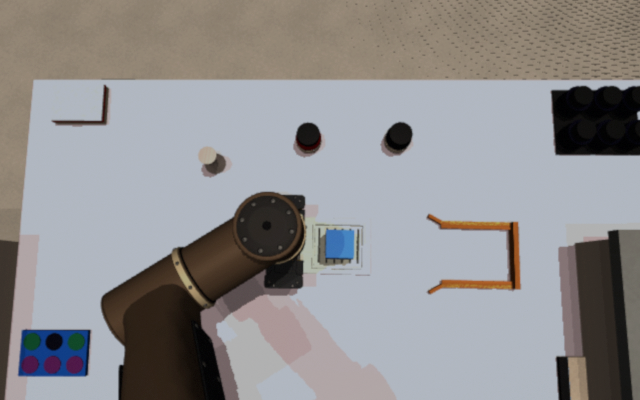

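```bash
python3 -m inch '0.5 0.015 0.002 0 0 0 0;0.5 0.045 0.007 0 0 0 0;0.5 0.09 0.014 0 0 0 0;0.5 0.135 0.021 0 0 0 0;0.5 0.18 0.028 0 0 0 0;0.5 0.225 0.035 0 0 0 0;0.5 0.27 0.042 0 0 0 -0.007;0.5 0.305 0.048 0 0 0 -0.007;0.5 0.325 0.051 0 0 0 -0.007;0.5 0.333 0.051 0 0 0 -0.007;0.5 0.333 0.051 0 0 0 -0.007'; python3 chk.py 11
```

```text
t: 21.05
eef_pos: [0.5289, 0.0163, 0.0236]
ee_rot: [-3.138, 0.001, -1.583]
force: [0.4, 2.9, 6.1]
width: 0.0695
top cup top 745 [ 0.5246 -0.0985  0.0955] slope [ 0.004 -0.   ] ((525.8561401367188, -98.65097045898438), (59.53226089477539, 60.2492790222168), 0.17250938713550568)
side cup top 126 [ 0.5037 -0.0902  0.0972] slope [ 0.037 -0.02 ] ((500.6949768066406, -94.36863708496094), (58.31864929199219, 23.945341110229492), 70.24579620361328)
side grip top 18 [0.5195 0.0088 0.0514] ((530.2611694335938, -15.692089080810547), (29.364906311035156, 112.77320861816406), 31.502296447753906)
```

View pics/top11.png

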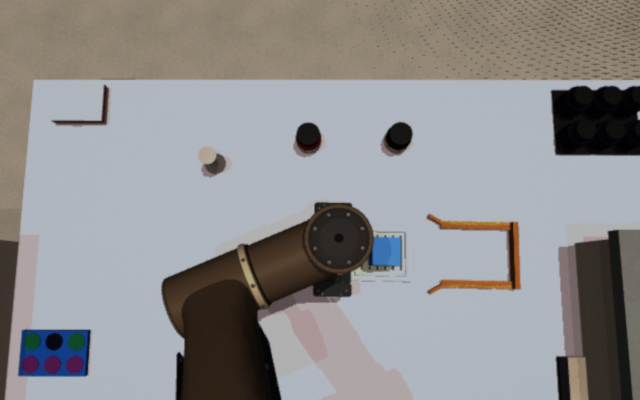

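```bash
python3 - <<'E'
import cv2
im=cv2.imread("pics/top11.png")[200:310,350:530]
cv2.imwrite("pics/z11.png",cv2.resize(im,None,fx=4.4,fy=4.4,interpolation=2))
E
```

```text
(no output)
```

View pics/z11.png

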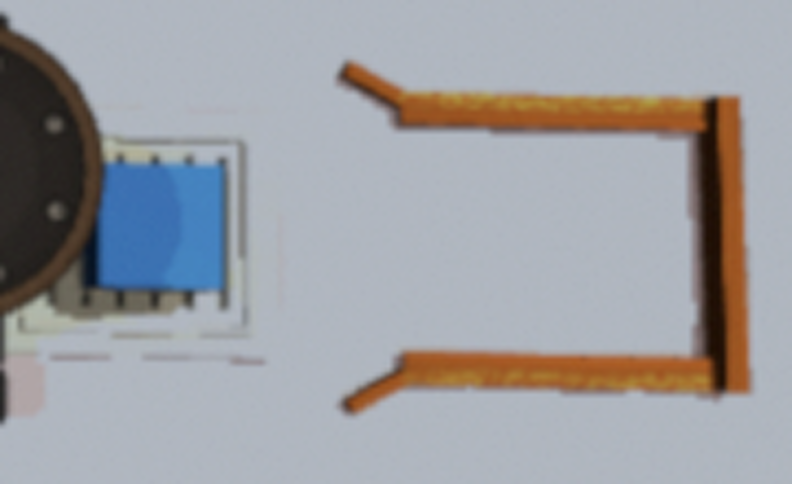

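```bash
python3 - <<'E'
from h import *
f=load("top0.npz")
z=lambda x,y,h: ray(f,350+x/4.4-.4,200+y/4.4-.4,h).round(4)
print("tray edges",z(150,107,.006),z(230,359,.006),"rim",z(243,141,.012),z(246,330,.012),"rim left lo",z(20,330,.012))
print("rail in start",z(400,126,.014),z(404,353,.014),"rail in end",z(700,131,.014),z(705,359,.014),"flare tips",z(348,62,.014),z(348,411,.014))
print("rail outer",z(405,92,.014),z(408,385,.014),z(700,98,.014),z(705,392,.014),"stop",z(718,97,.03),z(727,392,.03))
E
```

```text
tray edges [ 0.5925 -0.1067  0.006 ] [ 0.4608 -0.1463  0.006 ] rim [ 0.5741 -0.1545  0.012 ] [ 0.4758 -0.1539  0.012 ] rim left lo [ 0.4754 -0.0367  0.012 ]
rail in start [ 0.582  -0.2366  0.014 ] [ 0.4644 -0.2349  0.014 ] rail in end [ 0.5799 -0.3935  0.014 ] [ 0.4619 -0.39    0.014 ] flare tips [ 0.6158 -0.2103  0.014 ] [ 0.4348 -0.2051  0.014 ]
rail outer [ 0.6    -0.2398  0.014 ] [ 0.4481 -0.2364  0.014 ] [ 0.5973 -0.3944  0.014 ] [ 0.4451 -0.3891  0.014 ] stop [ 0.5961 -0.3975  0.03  ] [ 0.4456 -0.3941  0.03  ]
```

```bash
python3 -m inch '0.5 0.015 0 0 0 0 0;0.5 0.045 0 0 0 0 0;0.5 0.09 0 0 0 0 0;0.5 0.14 0 0 0 0 0;0.5 0.18 0.001 0 0 0 0;0.5 0.22 0.001 0 0 0 0;0.5 0.26 0.001 0 0 0 0;0.5 0.29 0.001 0 0 0 0;0.5 0.31 0.001 0 0 0 0;0.5 0.32 0.001 0 0 0 0;0.5 0.32 0.001 0 0 0 0'; python3 chk.py 12;python3 - <<'E'
import cv2
im=cv2.imread("pics/top12.png")[200:310,350:530]
cv2.imwrite("pics/z12.png",cv2.resize(im,None,fx=4.4,fy=4.4,interpolation=2))
E
```

```text
t: 22.25
eef_pos: [0.5271, -0.08, 0.0236]
ee_rot: [-3.139, 0.0, -1.583]
force: [1.3, 3.2, 7.4]
width: 0.0697
top cup top 167 [ 0.5144 -0.2165  0.0955] slope [0.019 0.021] ((522.9514770507812, -211.71630859375), (26.09133529663086, 57.89295959472656), 88.3755874633789)
side cup top 294 [ 0.5147 -0.1932  0.0974] slope [-0.004 -0.025] ((517.330810546875, -194.90805053710938), (59.39509582519531, 48.924930572509766), 89.9756851196289)
side grip top 103 [ 0.5332 -0.0802  0.0515] ((519.8043212890625, -79.77611541748047), (18.268836975097656, 88.73892211914062), 88.8475341796875)
```

View pics/z12.png

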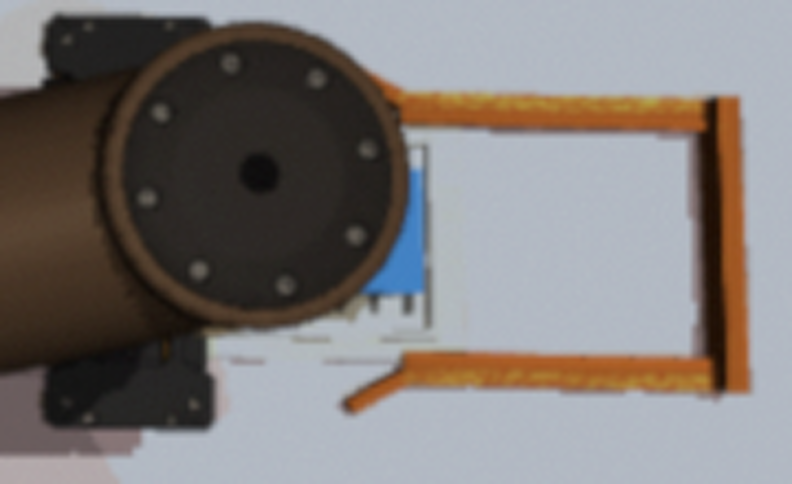

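```bash
python3 -m inch '0.5 0.015 0 0 0 0 0;0.5 0.045 0 0 0 0 0;0.5 0.09 0 0 0 0 0;0.5 0.135 0.001 0 0 0 0;0.5 0.18 0.001 0 0 0 0;0.5 0.22 0.001 0 0 0 0;0.5 0.26 0.001 0 0 0 0;0.5 0.3 0.001 0 0 0 0;0.5 0.33 0.001 0 0 0 0;0.5 0.35 0.001 0 0 0 0;0.5 0.36 0.001 0 0 0 0;0.5 0.36 0.001 0 0 0 0'; python3 chk.py 13
```

```text
t: 23.55
eef_pos: [0.5251, -0.1883, 0.0235]
ee_rot: [-3.139, -0.0, -1.583]
force: [0.4, 2.4, 7.6]
width: 0.07
side cup top 252 [ 0.5115 -0.3     0.0976] slope [ 0.011 -0.014] ((512.4056396484375, -301.36541748046875), (61.01532745361328, 43.1356201171875), 89.45016479492188)
side grip top 84 [ 0.5295 -0.1868  0.0517] ((526.6364135742188, -186.4966583251953), (15.58065414428711, 79.84181213378906), 88.25442504882812)
```

View pics/side13.png

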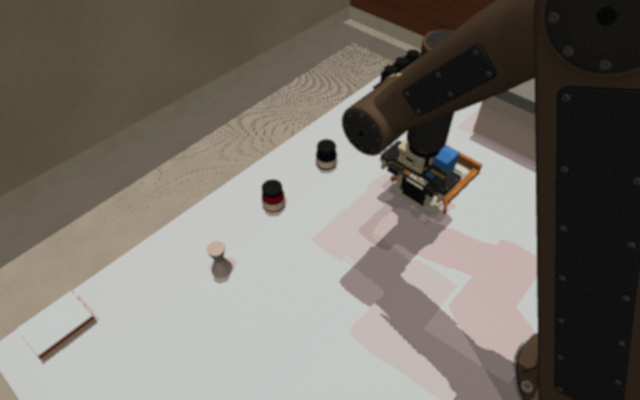

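```bash
python3 -m inch '0.5 0.01 0 0 0 0 0;0.5 0.025 0 0 0 0 0;0.5 0.035 0 0 0 0 0;0.5 0.045 0 0 0 0 0;0.5 0.045 0 0 0 0 0'; python3 -m inch '0.5 0.007 0 0 0 0 0;0.5 0.013 0 0 0 0 0;0.5 0.013 0 0 0 0 0'
```

```text
t: 24.15
eef_pos: [0.5249, -0.2015, 0.0236]
ee_rot: [-3.139, -0.0, -1.583]
force: [0.5, 4.6, 7.6]
width: 0.0698
t: 24.45
eef_pos: [0.5249, -0.2052, 0.0236]
ee_rot: [-3.139, 0.0, -1.583]
force: [0.4, 6.2, 8.2]
width: 0.0696
```

```bash
python3 -m inch '0.5 0.005 0 0 0 0 0;0.5 0.01 0 0 0 0 0;0.5 0.01 0 0 0 0 0'; python3 -m inch '0.5 0.005 0 0 0 0 0;0.5 0.01 0 0 0 0 0;0.5 0.01 0 0 0 0 0'
```

```text
t: 24.75
eef_pos: [0.5252, -0.206, 0.0235]
ee_rot: [-3.139, 0.002, -1.583]
force: [-0.9, 21.5, 10.4]
width: 0.0699
t: 25.05
eef_pos: [0.5253, -0.2076, 0.0233]
ee_rot: [-3.138, 0.004, -1.583]
force: [-0.7, 31.2, 10.7]
width: 0.0699
```

```bash
python3 -m inch '0.5 -0.004 0 0 0 0 0;0 -0.004 0 0 0 0 0;0 -0.004 0 0 0 0 0;0 -0.004 0 0 0 0 0;0 -0.004 0 0 0 0 0;0 -0.004 0 -0.05 0 0 0;0 -0.004 0 -0.15 0 0 0;0 -0.004 0 -0.3 0 0 0;0 -0.004 0 -0.45 0 0 0;0 -0.004 0 -0.6 0 0 0;0 -0.004 0 -0.6 0 0 0'; python3 -m inch '0 -0.15 0 0 0 0 0;0 -0.3 0 0 0 0 0;0 -0.45 0 0 0 0 0;0 -0.6 0 0 0 0 0;0 -0.75 0 0 0 0 0;0 -0.9 0 0 0 0 0;0 -0.9 0 0 0 0 0'; python3 chk.py 14;python3 - <<'E'
import cv2
im=cv2.imread("pics/top14.png")[200:310,350:530]
cv2.imwrite("pics/z14.png",cv2.resize(im,None,fx=4.4,fy=4.4,interpolation=2))
E
```

```text
t: 26.15
eef_pos: [0.5271, -0.2118, 0.2093]
ee_rot: [-3.131, -0.003, -1.583]
force: [0.3, -0.3, -0.3]
width: 0.0874
t: 26.85
eef_pos: [0.5275, 0.0634, 0.202]
ee_rot: [-3.141, 0.0, -1.579]
force: [0.2, 0.1, 0.3]
width: 0.0875
top cup top 796 [ 0.5221 -0.32    0.0954] slope [-0.001 -0.   ] ((522.2261962890625, -320.59130859375), (61.881038665771484, 59.42012023925781), 89.66055297851562)
top grip top 180 [ 0.5261 -0.2214  0.0505] ((525.2120361328125, -246.09390258789062), (91.28916931152344, 66.67144012451172), 88.86925506591797)
side cup top 335 [ 0.5203 -0.3173  0.0977] slope [ 0.001 -0.011] ((521.3540649414062, -319.5945739746094), (58.18657684326172, 59.60591506958008), 86.5439453125)
side grip top 55 [ 0.5171 -0.2076  0.0514] ((519.7409057617188, -275.8053283691406), (55.75239562988281, 150.81076049804688), 0.6858896613121033)
```

View pics/z14.png

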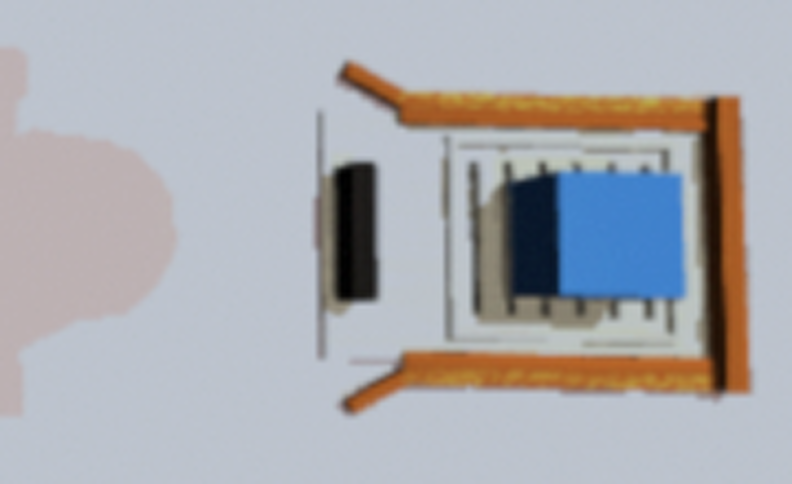

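View pics/side14.png

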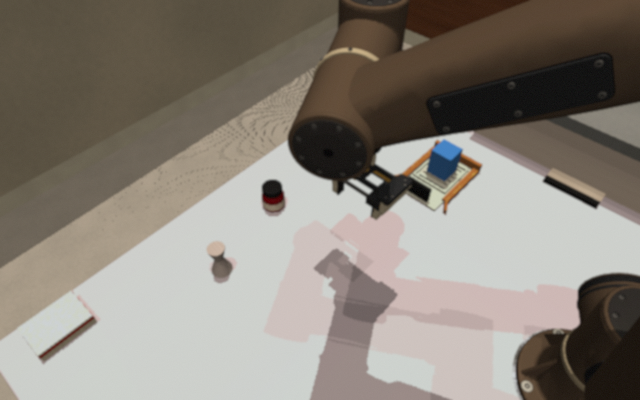

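```bash
python3 - <<'E'
from h import *
f=load("top0.npz")
z=lambda x,y,h: ray(f,350+x/4.4-.4,200+y/4.4-.4,h).round(4)
print("+y edge",z(319,115,.006),z(322,357,.006),"grip top",z(342,163,.051),z(376,163,.051),z(340,298,.051),z(377,298,.051))
print("rim",z(447,138,.012),z(449,340,.012),z(667,150,.012),z(671,333,.012),"flare tips",z(348,62,.014),z(348,411,.014),"stop",z(718,97,.03),z(727,392,.03))
E
```

```text
+y edge [ 0.5885 -0.196   0.006 ] [ 0.462  -0.1942  0.006 ] grip top [ 0.5598 -0.1975  0.051 ] [ 0.5598 -0.2147  0.051 ] [ 0.492  -0.1946  0.051 ] [ 0.4921 -0.2131  0.051 ]
rim [ 0.576  -0.2616  0.012 ] [ 0.4711 -0.2589  0.012 ] [ 0.57   -0.3765  0.012 ] [ 0.4751 -0.3738  0.012 ] flare tips [ 0.6158 -0.2103  0.014 ] [ 0.4348 -0.2051  0.014 ] stop [ 0.5961 -0.3975  0.03  ] [ 0.4456 -0.3941  0.03  ]
```

View pics/top14.png

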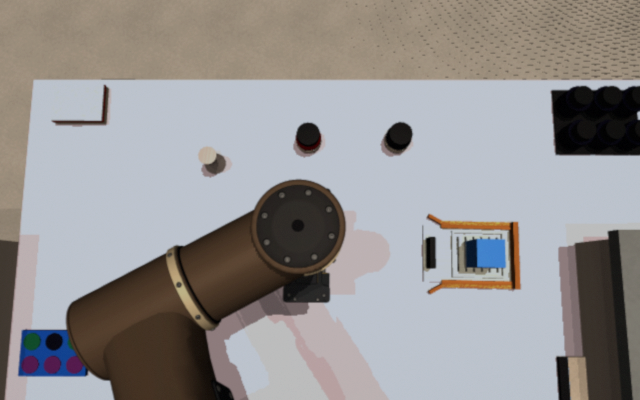

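```bash
python3 -c "
from station import arm
print(arm.job_done())"
```

```text
the job is handed in; nothing more can be done
None
```

The cup stands mouth-down on the drip tray, and the tray is fully home in the dock. I handed the job in at about 27 s; no verdict comes back.

**What I did:** I turned the cup over in two 90° steps with the tool tilted ±45°, laying it on its side in between. I then set it on the tray, released it while the tray was about 0.32 m out of the dock, and slid the tray in by its grip. I stopped when the stop pushed back with about 31 N, then let go and backed off.

**Last checks:**
- **Tray:** its rear edge puts the origin at y ≈ -0.295, against -0.2955 for the dock. That is within about 1 mm of home, and the tray is lined up with the dock.
- **Cup:** its top is level at z ≈ 0.096, centred at (0.522, -0.320). That is within about 2 mm of the drain floor's centre.
- **Bystanders:** the jars and jigger look unmoved in the final top view; I did not measure them again. The gripper was about 0.27 m clear and touching nothing.

**Readings that disagreed:**
- The automatic "grip top" fits in the last check were off because they caught other dark pixels, so I used the tray's edge and rim instead.
- The top and side cameras differ by about 2–3 mm, slightly more than the stated calibration.
- The force reading sat at a steady 6–8 N upward while the gripper held the tray grip, which I did not explain. It was well under the limits.

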